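# Sort the craft-table leftovers back into their containers

### The job

Clear up after the craft session: stand both corks upright in the round tin, lay both clothes pegs lengthwise on the floor of the long narrow tray without piling one on the other, and stand the wooden thread spool upright in the square box. Leave the paint pot and the roll of tape where they are.

Things in the scene. Friction and masses are not known exactly. Their poses are not given: they have to be found in the camera images.
- cork_a: a wine cork standing upright on the table: plain cork cylinder, 24 mm diameter, 45 mm tall, 11 to 17 g; origin at the centre of its underside, z up along its axis
- cork_b: a second cork, identical to cork_a
- peg_a: a wooden clothes peg lying on its side, so that from above both halves and the steel spring are seen: 72 mm long (its x axis), 16 mm wide (y), 12 mm tall, 13 to 20 g, does not open when squeezed; origin at the centre of its underside, z up
- peg_b: a second clothes peg, identical to peg_a
- spool: an empty wooden thread spool standing upright: 36 mm tall, a flange of 40 mm diameter and 9 mm thickness at each end, waist 24 mm diameter, 25 to 39 g; origin at the centre of its underside, z up along its axis
- dish: the open round steel tin, fixed to the table: 132 mm outer diameter, straight walls 4 mm thick, rim 24 mm above the table, flat floor 4 mm above the table; origin at the centre of its underside, z up
- long_tray: the open long narrow plywood tray, fixed: outside 190 mm (its x axis) by 68 mm (y), 24 mm tall, walls and floor 4 mm thick (inside 182 by 60 mm, floor 4 mm above the table), long enough for two pegs in line; origin at the centre of its underside, z up
- square_box: the open square cardboard box, fixed: outside 112 by 112 mm (x, y), 30 mm tall, walls and floor 4 mm thick (inside 104 by 104 mm, floor 4 mm above the table); origin at the centre of its underside, z up
- paint_pot: a bystander: small closed white paint pot, 55 mm diameter at its lid, 50 mm tall, loose, standing among the things; origin at the centre of its underside. Not to be moved
- tape_roll: a bystander: a roll of paper tape lying flat, a ring of 60 mm outer and 40 mm inner diameter, 19 mm tall, loose, among the things; origin at the centre of its underside. Not to be moved
Not all that is in view belongs to the job. What is shaped like the cork_b but blue or pink is not meant.

How it is judged:
At the end, for the whole second after the job is handed in: Corks upright (within 0.2 rad) on the round tin's floor; pegs on the long tray's floor, not piled, within 0.5 rad of its length; spool upright (within 0.2 rad) on the square box's floor; all at rest (under 0.02 m/s); paint pot and tape within 30 mm of their places (horizontal distance between each of cork_a, cork_b and dish below 0.053 m and z of each of cork_a, cork_b in the frame of dish below 0.009 m and angle between each of cork_a, cork_b, spool's own z axis and vertical below 0.2 rad and x of peg_a in the frame of long_tray between -0.065 and 0.065 m and y of peg_a in the frame of long_tray between -0.026 and 0.026 m and z of each of peg_a, peg_b in the frame of long_tray below 0.0135 m and angle between the x axis of each of peg_a, peg_b and the x axis of long_tray, either way round below 0.5 rad and x of peg_b in the frame of long_tray between -0.065 and 0.065 m and y of peg_b in the frame of long_tray between -0.026 and 0.026 m and x of spool in the frame of square_box between -0.035 and 0.035 m and y of spool in the frame of square_box between -0.035 and 0.035 m and z of spool in the frame of square_box below 0.009 m and linear speed of each of cork_a, cork_b, peg_a, peg_b, spool below 0.02 m/s); the robot touches nothing.
It fails at once if the paint pot is pushed or carried more than 30 mm from its place (distance of paint_pot from where it was at the start of the episode above 0.03 m).
It fails at once if the roll of tape is pushed or carried more than 30 mm from its place (distance of tape_roll from where it was at the start of the episode above 0.03 m).
It also fails if it takes over 109 s, if anything falls off the work surface, if the arm or the gripper's body presses on something with over 40 N, if the wrist force passes 120 N, or if a joint passes its speed limit or range.

### The arm

A 6-joint arm with a two-finger parallel gripper is mounted at the origin on the work surface. World frame = base frame: x ahead of the robot, y to its left, z up, the work surface at z = 0. Lengths are in m, angles in rad, forces in N, time in s.
With the tool pointing down it reaches from about 0.425 to 0.95 m from the base axis. Payload 14.7 kg.
Tool frame: the origin (TCP) lies midway between the tips of the shut fingers; the grasp point (between the pads) lies 19 mm behind it; z points along the fingers, y is the line along which they close (so a half turn about z gives the same grasp; the last joint's range is limited). The gripper opens to 85 mm and grips with 20 to 120 N. Pads are 22 mm wide; open, the fingers measure 114 mm over their backs; the gripper's body (76 mm by 85 mm) begins 54 mm behind the grasp point. The pads swing forward as they close: fully open they stand 13 mm farther back than shut.
Start: joints at [-1.368, 0.48, 1.596, -0, 1.065, -0.047], TCP at [0.161, -0.63, 0.231] pointing down, gripper open.
Joint ranges: [-2.75, 2.75], [-0.82, 2.05], [0.23, 2.67], [-1.56, 4.7], [0.09, 2.69], [-2.92, 2.92]. Speed limits (rad/s): [1.89, 1.89, 2.39, 3.01, 3.01, 3.01].

### API

Orientations are given as a rotation vector (axis times angle).
In Python, from station import read_state, grab_frame, hand_in gives the robot as it stands.
- The arm moves only by the tool play_rows, never from a script. Its argument "moves" is a list of rows, each an object with "grip": the opening, from 0 (shut) to 1 (fully open); "travel": the shift along the tool's x, y, z in units of 30 mm (1.0 is 30 mm), a list of three; "turn": the turn, a rotation vector about the tool's x, y, z in units of 5 degrees (1.0 is 5 degrees), a list of three. In form: [{"grip": grip, "travel": [tx, ty, tz], "turn": [ax, ay, az]}, ...]. A call has 1 to 12 rows; each row shifts and turns the commanded pose from where the row before left it, along the tool's axes as they then stand; what a row does not reach is not made up. A row lasts 1/12 s, in which the tool goes at most 41.7 mm and 7.16 degrees, less where a joint would pass 70% of its speed; a pose out of reach is approached as far as the arm can. A call is refused whole if a number of a shift passes 1 or a number of a turn 1, either way. A call with a gripper value outside its range is refused whole. The fingers move at their own pace and stop on an object; the grip force is fixed at half the most. Time passes only in rows, so rows that do not move let the fingers close. It gives the time, the measured TCP pose, the force, the opening and the grip force at its end, in the units of the state.
- read_state(): the state, without advancing time (a new reading comes with each control period).
- grab_frame(name): name is "scene" or "top"; returns a dict with "img" (384x512x3 uint8, red, green, blue), "intrinsics" (3x3 intrinsics, pixels), "R" (3x3) and "t" (3): a world point X has camera coordinates R X + t. Camera axes: x right, y down, z forward; pixel columns grow to the right and rows downward; lengths in m; the calibration is good to about 2 mm. A picture is of the moment at which its call begins. There is no depth.
- hand_in(): hands the job in; it is judged then, once.
The state is a dict: "time": time; "joint_pos": joint angles; "qd": joint speeds; "effort": joint torques, N m; "ee_pos": TCP position; "ee_rot": TCP orientation; "wrist_force": force on the tool from outside, world axes, zero at the start; "torque": the same for the moment, N m; "gripper_width": finger opening in m; "grip_force": force on a finger pad.
Only numpy, scipy, OpenCV 4.12 (cv2) and the standard library are available. Lean on these libraries where they do the work, as an engineer would, in place of code of your own. Each camera call takes 0.05 s, during which the arm holds its last target. There are 200 camera calls.

## Working session

There is one attempt and no reset: what is moved stays moved. The work goes in short steps, Python scripts to look and compute and a tool call to move; the robot and the scene stay as the last step left them, time stands still between calls to the robot, and variables do not carry over. Pictures are saved under pics/ and viewed, at most 14 in all, crops included, and the job is handed in when it is done.

Besides the shell and the picture viewer there is one more tool, called after ">>>" as name([rows], argument=value, ...), one row to a line, values as JSON. play_rows: Moves the arm, as the interface text tells. Its arguments: {"type":"object","properties":{"moves":{"type":"array","items":{"type":"object","properties":{"grip":{"type":"number"},"travel":{"type":"array","items":{"type":"number"}},"turn":{"type":"array","items":{"type":"number"}}}}}},"required":["moves"]}

```bash
mkdir -p pics; python3 - <<'E'
from station import *
import cv2,numpy as np
s=read_state();print(s)
for n in("top","scene"):
    f=grab_frame(n);cv2.imwrite(f"pics/{n}0.png",cv2.resize(f["img"][:,:,::-1],(800,600),interpolation=cv2.INTER_CUBIC));np.savez(f"{n}0.npz",**f)
    print(n,f["intrinsics"],f["R"],f["t"], -f["R"].T@f["t"])
E
```

```text
{'time': 0.0, 'joint_pos': array([-1.36759927e+00,  4.80866111e-01,  1.59687007e+00,  2.73170636e-05,
        1.06506424e+00, -4.66281040e-02]), 'qd': array([ 5.60472830e-04,  3.79670643e-05, -4.45509662e-04, -1.18903242e-04,
        1.70494519e-03,  5.01960640e-05]), 'effort': array([ 9.23151383e-04, -9.50645471e+01, -4.30171859e+01, -6.38830352e-04,
        1.20230560e-02,  5.51030240e-06]), 'ee_pos': array([ 0.16063273, -0.62942531,  0.23065155]), 'ee_rot': array([-3.11592118e+00, -3.91233839e-01,  1.10913054e-04]), 'wrist_force': array([ 0.39169605,  0.31948998, -0.88389187]), 'torque': array([-0.04468384,  0.01139253,  0.0324178 ]), 'grip_force': 0.0, 'gripper_width': 0.08517336281374044}
top [[347.17131673   0.         250.50791715]
 [  0.         347.17131673 189.00280439]
 [  0.           0.           1.        ]] [[-0.02004596 -0.99911992  0.03684493]
 [-0.9949154   0.01629647 -0.09938699]
 [ 0.09869908 -0.0386499  -0.99436647]] [-0.01307867  0.52575537  0.7558726 ] [0.44821601 0.00757929 0.80434949]
scene [[401.53849497   0.         251.9833978 ]
 [  0.         401.53849497 190.41512417]
 [  0.           0.           1.        ]] [[-0.4886402   0.87234516 -0.01564248]
 [ 0.64886479  0.35135625 -0.67492464]
 [-0.58327116 -0.33994517 -0.73772084]] [ 0.24460778 -0.31610134  1.20110309] [1.02520102 0.30599096 0.67656047]
```

View pics/top0.png

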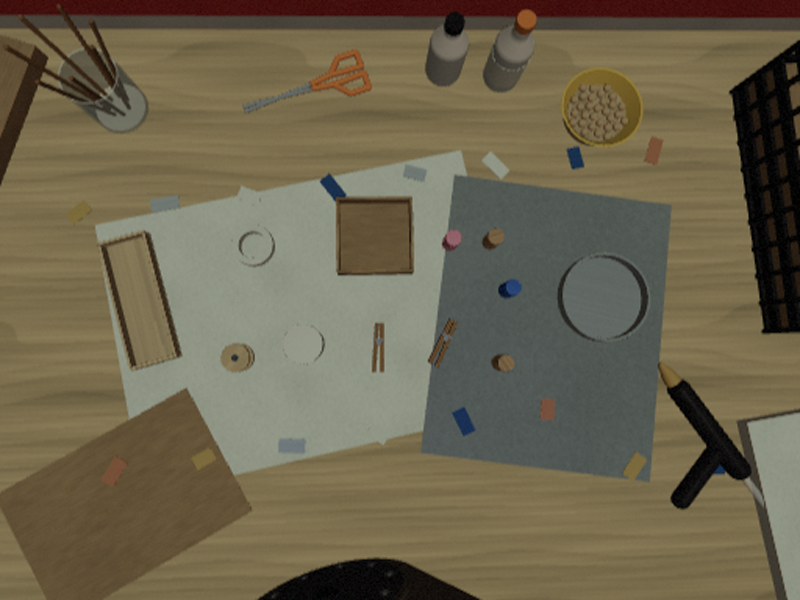

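View pics/scene0.png

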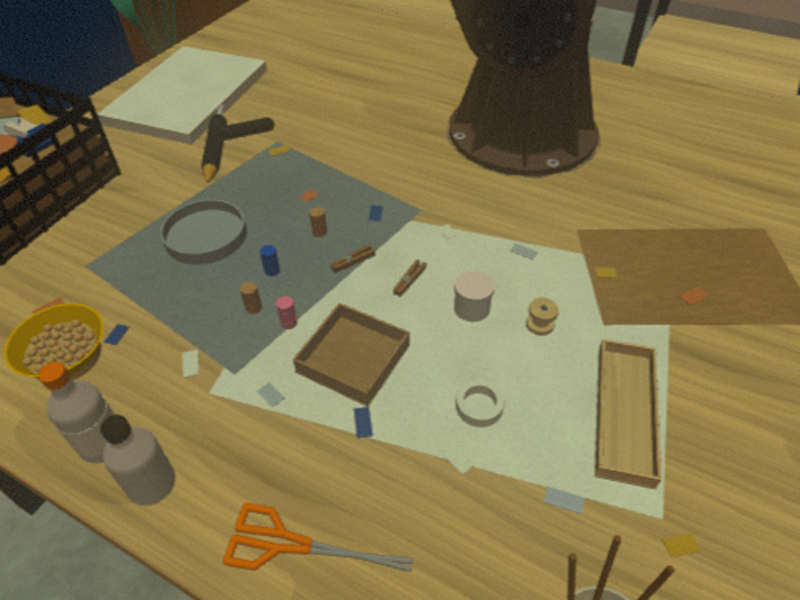

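The top view (800x600) shows corks at (495,238) and (504,363), pegs at (378,348) and (443,343), and the spool at (236,357). The tray is at (141,300), the box at (375,235), the tin at (604,297), the pot at (303,344) and the tape at (256,247). The decoys are pink at (453,240) and blue at (511,288). The scene view agrees with this.

```bash
cat > h.py <<'E'
import numpy as np,cv2
def ray(f,p,z):
    K,R,t=f["intrinsics"],f["R"],f["t"];c=-R.T@t
    d=R.T@np.linalg.inv(K)@np.array([p[0],p[1],1.]);return c+d*(z-c[2])/d[2]
def proj(f,X):
    q=f["intrinsics"]@(f["R"]@np.asarray(X,float)+f["t"]);return q[:2]/q[2]
def seg(f,c,r,n=None):
    """pixels in a window that differ in colour from the window's border background; contour nearest the middle"""
    c=np.array(c,int);x0,y0=c-r;im=cv2.cvtColor(f["img"],cv2.COLOR_RGB2LAB)[y0:y0+2*r+1,x0:x0+2*r+1].astype(float)
    b=np.concatenate([im[0],im[-1],im[:,0],im[:,-1]]);m=(np.linalg.norm((im-np.median(b,0)),axis=2)>(n or 22)).astype(np.uint8)
    cs,_=cv2.findContours(m,cv2.RETR_EXTERNAL,cv2.CHAIN_APPROX_NONE)
    k=max(cs,key=cv2.contourArea);return k.reshape(-1,2)+[x0,y0],m
def tri(fs,ps):
    A=[];b=[]
    for f,p in zip(fs,ps):
        c=-f["R"].T@f["t"];d=ray(f,p,0)-c;d/=np.linalg.norm(d);P=np.eye(3)-np.outer(d,d);A.append(P);b.append(P@c)
    return np.linalg.lstsq(np.vstack(A),np.hstack(b),rcond=None)[0]
E
python3 - <<'E'
from h import *
T=np.load("top0.npz");S=np.load("scene0.npz")
k=1/1.5625
def cen(c):
    (p,s,a)=cv2.minAreaRect(c.astype(np.float32));return np.array(p),s,a
for n,pt,ps,z,r in [("corkA",(495,238),(251,298),.0225,12),("corkB",(504,363),(318,222),.0225,12),("pegA",(378,348),(409,278),.010,19),("pegB",(443,343),(353,259),.010,19),("spool",(236,357),(542,315),.018,17),("pot",(303,344),(474,296),.025,20),("tape",(256,247),(480,405),.01,18),("pink",(453,240),(287,313),.0225,11),("blue",(511,288),(270,260),.0225,12)]:
    o=[]
    for f,p in((T,pt),(S,ps)):
        c,m=seg(f,np.array(p)*k,r+(3 if f is S else 0));o.append(cen(c))
    print(n,"plane",ray(T,o[0][0],z).round(4),ray(S,o[1][0],z).round(4),"tri",tri((T,S),(o[0][0],o[1][0])).round(4),[tuple(np.round(q[1],1)) for q in o],[round(q[2]) for q in o])
# containers from rim corners clicked in view
for n,z,P in[("tray",.024,[(102,236),(148,231),(181,356),(134,369)]),("box",.030,[(337,198),(412,197),(413,273),(338,274)]),("tin",.024,[(559,297),(649,297),(604,253),(604,341)])]:
    W=np.array([ray(T,np.array(p)*k,z) for p in P]);print(n,W.round(3)[:,:2].tolist(),"c",W.mean(0).round(4),"edges",np.linalg.norm(np.roll(W,-1,0)-W,axis=1).round(3))
big=[]
for q in[(123,223,70),(290,217,40)]:
    pass
im=T["img"][:,:,::-1]
a=cv2.resize(im[130:260,50:200],(600,520),interpolation=cv2.INTER_CUBIC)
cv2.imwrite("pics/cropL.png",a)
a=cv2.resize(im[110:270,205:425],(792,576),interpolation=cv2.INTER_CUBIC)
cv2.imwrite("pics/cropR.png",a)
E
```

```text
corkA plane [ 0.6068 -0.172   0.0225] [ 0.6049 -0.1742  0.0225] tri [ 0.6065 -0.1718  0.0252] [(np.float64(9.2), np.float64(13.4)), (np.float64(19.9), np.float64(10.7))] [45, 76]
corkB plane [ 0.427  -0.1799  0.0225] [ 0.4231 -0.1819  0.0225] tri [ 0.427  -0.1788  0.0268] [(np.float64(9.0), np.float64(14.0)), (np.float64(18.4), np.float64(9.2))] [90, 81]
pegA plane [ 0.453  -0.0013  0.01  ] [ 0.4533 -0.0018  0.01  ] tri [ 0.4532 -0.0015  0.01  ] [(np.float64(31.0), np.float64(7.0)), (np.float64(8.9), np.float64(28.9))] [90, 41]
pegB plane [ 0.4572 -0.0791  0.01  ] [ 0.471  -0.0812  0.01  ] tri [ 0.4594 -0.0842 -0.0019] [(np.float64(38.0), np.float64(23.0)), (np.float64(32.0), np.float64(38.0))] [90, 90]
spool plane [0.4414 0.1996 0.018 ] [0.4383 0.199  0.018 ] tri [0.4413 0.1992 0.0211] [(np.float64(17.0), np.float64(21.0)), (np.float64(19.6), np.float64(24.0))] [90, 13]
pot plane [0.4562 0.08   0.025 ] [0.4696 0.1064 0.025 ] tri [ 4.527e-01  9.060e-02 -1.000e-04] [(np.float64(4.1), np.float64(17.1)), (np.float64(26.0), np.float64(21.6))] [7, 9]
tape plane [0.5931 0.162  0.01  ] [0.6
[... 188 characters left out ...]
 0.0225] tri [ 0.6061 -0.1038  0.0238] [(np.float64(22.0), np.float64(16.0)), (np.float64(24.0), np.float64(20.0))] [90, 90]
blue plane [ 0.5333 -0.1957  0.0225] [ 0.5307 -0.1967  0.0225] tri [ 0.5329 -0.1948  0.0253] [(np.float64(10.2), np.float64(14.9)), (np.float64(20.1), np.float64(10.5))] [68, 77]
tray [[0.618, 0.391], [0.624, 0.326], [0.445, 0.276], [0.428, 0.341]] c [0.5287 0.3334 0.024 ] edges [0.065 0.187 0.067 0.197]
box [[0.669, 0.054], [0.669, -0.056], [0.557, -0.054], [0.557, 0.054]] c [ 6.13e-01 -6.00e-04  3.00e-02] edges [0.109 0.112 0.108 0.112]
tin [[0.519, -0.268], [0.517, -0.402], [0.583, -0.339], [0.454, -0.331]] c [ 0.5183 -0.335   0.024 ] edges [0.134 0.092 0.13  0.091]
```

View pics/cropR.png

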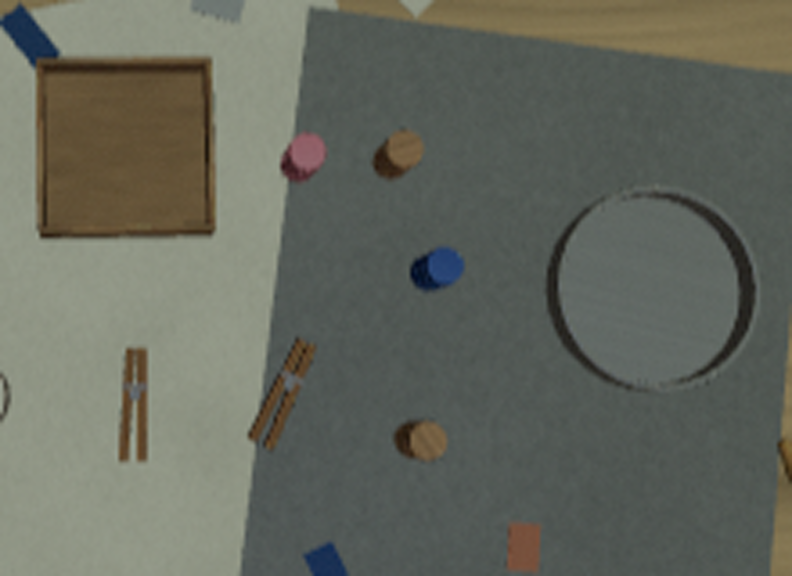

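View pics/cropL.png

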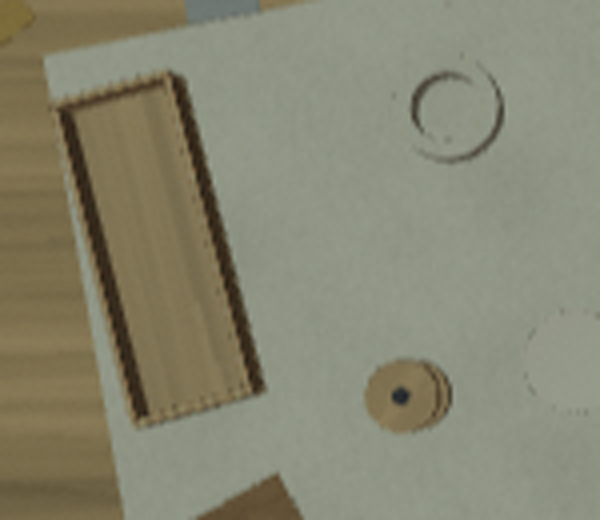

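The right crop shows the cork tops at (406,149) and (428,440), peg A from (137,349) to (134,461), and peg B from (303,342) to (262,446). The left crop shows the spool top at (402,396) and the tray rim corners at (52,106), (172,71), (265,390) and (136,424).

```bash
python3 - <<'E'
from h import *
T=np.load("top0.npz")
R=lambda p:(np.array(p)+.5)/3.6-.5+[205,110]
L=lambda p:(np.array(p)+.5)/4-.5+[50,130]
for n,p,z in[("corkA",R((406,149)),.045),("corkB",R((428,440)),.045),("spool",L((402,396)),.036),("pot",L((582,361)),.05),("tape",L((458,112)),.019)]: print(n,ray(T,p,z).round(4))
for n,a,b in[("pegA",(137,349),(134,461)),("pegB",(303,342),(262,446))]:
    a,b=ray(T,R(a),.011),ray(T,R(b),.011);d=a-b;print(n,((a+b)/2).round(4),np.linalg.norm(d).round(4),np.arctan2(d[1],d[0]).round(3))
W=np.array([ray(T,L(p),.024) for p in[(52,106),(172,71),(265,390),(136,424)]]);print(W.round(3).tolist(),W.mean(0).round(4));d=W[0]+W[1]-W[2]-W[3];print(np.arctan2(d[1],d[0]),np.linalg.norm(d)/2,np.linalg.norm(W[0]-W[1]))
W=np.array([ray(T,R(p),.03) for p in[(38,60),(212,60),(214,236),(38,236)]]);print("box",W.round(3).tolist(),W.mean(0).round(4))
W=np.array([ray(T,R(p),.024) for p in[(548,288),(757,288),(652,187),(652,391)]]);print("tin",W.round(3).tolist(),W.mean(0).round(4))
E
```

```text
corkA [ 0.6066 -0.1736  0.045 ]
corkB [ 0.4267 -0.18    0.045 ]
spool [0.4414 0.1982 0.036 ]
pot [0.4583 0.0989 0.05  ]
tape [0.6011 0.1722 0.019 ]
pegA [ 0.4517 -0.003   0.011 ] 0.0705 -0.045
pegB [ 0.4568 -0.0965  0.011 ] 0.0711 -0.406
[[0.606, 0.396, 0.024], [0.626, 0.331, 0.024], [0.446, 0.276, 0.024], [0.429, 0.345, 0.024]] [0.5268 0.3371 0.024 ]
0.2879713316803822 0.18614595423837843 0.06826965239670653
box [[0.67, 0.055, 0.03], [0.669, -0.055, 0.03], [0.556, -0.054, 0.03], [0.558, 0.056, 0.03]] [6.13e-01 5.00e-04 3.00e-02]
tin [[0.52, -0.266, 0.024], [0.518, -0.401, 0.024], [0.584, -0.337, 0.024], [0.454, -0.329, 0.024]] [ 0.5191 -0.3333  0.024 ]
```

```bash
cat > go.py <<'E'
import sys,numpy as np
from station import read_state
from scipy.spatial.transform import Rotation as Ro
def plan(*targets):
    s=read_state();p=s["ee_pos"];R=Ro.from_rotvec(s["ee_rot"]).as_matrix();y=np.arctan2(R[1,0],R[0,0])
    print("t",round(s["time"],2),"p",p.round(4),"yaw",y.round(3),"tilt",np.round(R[:2,2],4),"w",round(s["gripper_width"],4),"gf",round(s["grip_force"],1))
    for g in targets:
        x=np.array(g[:3],float);n=g[3] if len(g)>3 else y
        X=np.array([np.cos(n),np.sin(n)]);Y=np.array([np.sin(n),-np.cos(n)]);d=x-p
        print("->",g,"turnz",round(np.degrees(y-n)/5,2),"travel",[round(float(v)/.03,2) for v in(X@d[:2],Y@d[:2],-d[2])]);p=x;y=n
if __name__=="__main__": plan(*eval(sys.argv[1]))
E
python3 go.py "[(.6066,-.172,.1),(.6066,-.172,.012),(.6066,-.172,.1)]"
```

```text
t 0.1 p [ 0.1606 -0.6295  0.2308] yaw 0.25 tilt [-0.0002  0.001 ] w 0.0855 gf 0.0
-> (0.6066, -0.172, 0.1) turnz 0.0 travel [18.17, -11.1, 4.36]
-> (0.6066, -0.172, 0.012) turnz 0.0 travel [0.0, 0.0, 2.93]
-> (0.6066, -0.172, 0.1) turnz 0.0 travel [0.0, 0.0, -2.93]
```

>>> play_rows([
  {"grip":0.5,"travel":[0.91,-0.55,0.2],"turn":[0,0,0]},
  {"grip":0.5,"travel":[0.91,-0.55,0.2],"turn":[0,0,0]},
  {"grip":0.5,"travel":[0.91,-0.55,0.2],"turn":[0,0,0]},
  {"grip":0.5,"travel":[0.91,-0.55,0.2],"turn":[0,0,0]},
  {"grip":0.5,"travel":[0.91,-0.55,0.2],"turn":[0,0,0]},
  {"grip":0.5,"travel":[0.91,-0.55,0.2],"turn":[0,0,0]},
  {"grip":0.5,"travel":[0.91,-0.55,0.2],"turn":[0,0,0]},
  {"grip":0.5,"travel":[0.91,-0.55,0.2],"turn":[0,0,0]},
  {"grip":0.5,"travel":[0.91,-0.55,0.2],"turn":[0,0,0]},
  {"grip":0.5,"travel":[0.91,-0.55,0.2],"turn":[0,0,0]},
  {"grip":0.5,"travel":[0.91,-0.55,0.2],"turn":[0,0,0]},
  {"grip":0.5,"travel":[0.91,-0.55,0.2],"turn":[0,0,0]},
])

```text
time: 1.1
ee_pos: [0.43, -0.3556, 0.1589]
ee_rot: [-3.117, -0.391, 0.0]
wrist_force: [-0.2, -0.4, -0.0]
gripper_width: 0.0427
grip_force: 0.0
```

>>> play_rows([
  {"grip":0.5,"travel":[0.91,-0.55,0.2],"turn":[0,0,0]},
  {"grip":0.5,"travel":[0.91,-0.55,0.2],"turn":[0,0,0]},
  {"grip":0.5,"travel":[0.91,-0.55,0.2],"turn":[0,0,0]},
  {"grip":0.5,"travel":[0.91,-0.55,0.2],"turn":[0,0,0]},
  {"grip":0.5,"travel":[0.91,-0.55,0.2],"turn":[0,0,0]},
  {"grip":0.5,"travel":[0.91,-0.55,0.2],"turn":[0,0,0]},
  {"grip":0.5,"travel":[0.91,-0.55,0.2],"turn":[0,0,0]},
  {"grip":0.5,"travel":[0.91,-0.55,0.2],"turn":[0,0,0]},
  {"grip":0.5,"travel":[0,0,0],"turn":[0,0,0]},
  {"grip":0.5,"travel":[0,0,0],"turn":[0,0,0]},
  {"grip":0.5,"travel":[0,0,0],"turn":[0,0,0]},
])

```text
time: 2.02
ee_pos: [0.6077, -0.175, 0.1109]
ee_rot: [-3.117, -0.393, 0.002]
wrist_force: [0.7, -0.8, 0.4]
gripper_width: 0.0427
grip_force: 0.0
```

```bash
python3 go.py "[(.6066,-.172,.1),(.6066,-.172,.012),(.6066,-.172,.1)]"
```

```text
t 2.02 p [ 0.6077 -0.175   0.1109] yaw 0.251 tilt [-0.001   0.0001] w 0.0427 gf 0.0
-> (0.6066, -0.172, 0.1) turnz 0.0 travel [-0.01, -0.11, 0.36]
-> (0.6066, -0.172, 0.012) turnz 0.0 travel [0.0, 0.0, 2.93]
-> (0.6066, -0.172, 0.1) turnz 0.0 travel [0.0, 0.0, -2.93]
```

>>> play_rows([
  {"grip":0.5,"travel":[-0.01,-0.11,0.7],"turn":[0,0,0]},
  {"grip":0.5,"travel":[0,0,0.8],"turn":[0,0,0]},
  {"grip":0.5,"travel":[0,0,0.8],"turn":[0,0,0]},
  {"grip":0.5,"travel":[0,0,0.6],"turn":[0,0,0]},
  {"grip":0.5,"travel":[0,0,0.4],"turn":[0,0,0]},
  {"grip":0.5,"travel":[0,0,0],"turn":[0,0,0]},
  {"grip":0.5,"travel":[0,0,0],"turn":[0,0,0]},
  {"grip":0.1,"travel":[0,0,0],"turn":[0,0,0]},
  {"grip":0.1,"travel":[0,0,0],"turn":[0,0,0]},
  {"grip":0.1,"travel":[0,0,0],"turn":[0,0,0]},
  {"grip":0.1,"travel":[0,0,0],"turn":[0,0,0]},
  {"grip":0.1,"travel":[0,0,0],"turn":[0,0,0]},
])

```text
time: 3.02
ee_pos: [0.6079, -0.1724, 0.0138]
ee_rot: [3.116, 0.391, 0.003]
wrist_force: [-1.6, -1.8, 7.8]
gripper_width: 0.0222
grip_force: 59.0
```

```bash
python3 go.py "[(.607,-.172,.09),(.543,-.328,.09),(.543,-.328,.018)]"
```

```text
t 3.02 p [ 0.6079 -0.1724  0.0138] yaw 0.25 tilt [ 0.002  -0.0009] w 0.0222 gf 59.0
-> (0.607, -0.172, 0.09) turnz 0.0 travel [-0.03, -0.02, -2.54]
-> (0.543, -0.328, 0.09) turnz 0.0 travel [-3.35, 4.51, -0.0]
-> (0.543, -0.328, 0.018) turnz 0.0 travel [0.0, 0.0, 2.4]
```

>>> play_rows([
  {"grip":0.1,"travel":[0,0,-0.5],"turn":[0,0,0]},
  {"grip":0.1,"travel":[0,0,-0.9],"turn":[0,0,0]},
  {"grip":0.1,"travel":[0,0,-0.9],"turn":[0,0,0]},
  {"grip":0.1,"travel":[-0.3,0.4,-0.3],"turn":[0,0,0]},
  {"grip":0.1,"travel":[-0.6,0.8,0],"turn":[0,0,0]},
  {"grip":0.1,"travel":[-0.65,0.9,0],"turn":[0,0,0]},
  {"grip":0.1,"travel":[-0.65,0.9,0],"turn":[0,0,0]},
  {"grip":0.1,"travel":[-0.6,0.8,0],"turn":[0,0,0]},
  {"grip":0.1,"travel":[-0.4,0.5,0],"turn":[0,0,0]},
  {"grip":0.1,"travel":[-0.15,0.2,0],"turn":[0,0,0]},
  {"grip":0.1,"travel":[0,0,0],"turn":[0,0,0]},
  {"grip":0.1,"travel":[0,0,0],"turn":[0,0,0]},
])

```text
time: 4.02
ee_pos: [0.543, -0.3275, 0.0905]
ee_rot: [-3.117, -0.39, -0.0]
wrist_force: [-1.0, -0.4, -0.7]
gripper_width: 0.0225
grip_force: 58.7
```

```bash
python3 - <<'E'
from go import *
from h import *
from station import grab_frame
plan((.543,-.328,.0185))
f=grab_frame("scene");np.savez("s1.npz",**f)
u=proj(f,(.543,-.328,.1)).astype(int);im=f["img"][max(0,u[1]-90):u[1]+90,max(0,u[0]-110):u[0]+110,::-1]
cv2.imwrite("pics/c1.png",cv2.resize(im,None,fx=3,fy=3))
E
```

```text
t 4.02 p [ 0.543  -0.3275  0.0905] yaw 0.249 tilt [0.0002 0.0001] w 0.0225 gf 58.7
-> (0.543, -0.328, 0.0185) turnz 0.0 travel [-0.01, 0.02, 2.4]
```

View pics/c1.png

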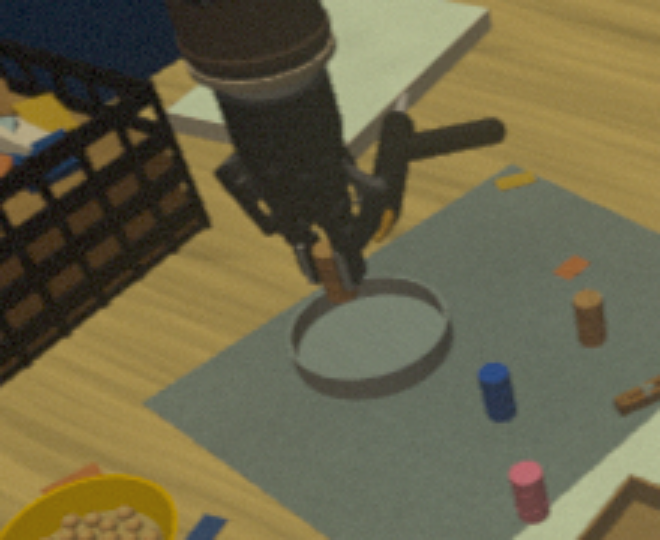

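The cork is held upright between the fingers at about (335,265), over the tin centred near (370,340). Next I lower it and release.

>>> play_rows([
  {"grip":0.1,"travel":[0,0,0.7],"turn":[0,0,0]},
  {"grip":0.1,"travel":[0,0,0.8],"turn":[0,0,0]},
  {"grip":0.1,"travel":[0,0,0.5],"turn":[0,0,0]},
  {"grip":0.1,"travel":[0,0,0.25],"turn":[0,0,0]},
  {"grip":0.1,"travel":[0,0,0.13],"turn":[0,0,0]},
  {"grip":0.1,"travel":[0,0,0],"turn":[0,0,0]},
  {"grip":0.1,"travel":[0,0,0],"turn":[0,0,0]},
  {"grip":0.45,"travel":[0,0,0],"turn":[0,0,0]},
  {"grip":0.45,"travel":[0,0,0],"turn":[0,0,0]},
  {"grip":0.45,"travel":[0,0,0],"turn":[0,0,0]},
  {"grip":0.45,"travel":[0,0,-0.4],"turn":[0,0,0]},
  {"grip":0.45,"travel":[0,0,-0.8],"turn":[0,0,0]},
])

```text
time: 5.07
ee_pos: [0.5416, -0.3267, 0.0537]
ee_rot: [-3.115, -0.391, 0.005]
wrist_force: [0.4, 0.1, -0.2]
gripper_width: 0.0383
grip_force: 0.0
```

```bash
python3 go.py "[(.543,-.328,.11),(.4268,-.180,.09),(.4268,-.180,.012)]"
```

```text
t 5.07 p [ 0.5416 -0.3267  0.0537] yaw 0.25 tilt [-0.0033  0.0022] w 0.0383 gf 0.0
-> (0.543, -0.328, 0.11) turnz 0.0 travel [0.03, 0.05, -1.88]
-> (0.4268, -0.18, 0.09) turnz 0.0 travel [-2.53, -5.74, 0.67]
-> (0.4268, -0.18, 0.012) turnz 0.0 travel [0.0, 0.0, 2.6]
```

>>> play_rows([
  {"grip":0.45,"travel":[0,0,-0.8],"turn":[0,0,0]},
  {"grip":0.45,"travel":[0,0,-0.6],"turn":[0,0,0]},
  {"grip":0.5,"travel":[-0.3,-0.7,0],"turn":[0,0,0]},
  {"grip":0.5,"travel":[-0.4,-0.9,0],"turn":[0,0,0]},
  {"grip":0.5,"travel":[-0.4,-0.9,0],"turn":[0,0,0]},
  {"grip":0.5,"travel":[-0.4,-0.9,0],"turn":[0,0,0]},
  {"grip":0.5,"travel":[-0.4,-0.9,0],"turn":[0,0,0]},
  {"grip":0.5,"travel":[-0.4,-0.9,0],"turn":[0,0,0]},
  {"grip":0.5,"travel":[-0.2,-0.5,0],"turn":[0,0,0]},
  {"grip":0.5,"travel":[0,0,0],"turn":[0,0,0]},
  {"grip":0.5,"travel":[0,0,0],"turn":[0,0,0]},
])

```text
time: 5.98
ee_pos: [0.4283, -0.1802, 0.0979]
ee_rot: [3.116, 0.393, 0.002]
wrist_force: [0.2, -0.1, -0.7]
gripper_width: 0.0426
grip_force: 0.0
```

```bash
python3 go.py "[(.4268,-.180,.013)]"
```

```text
t 5.98 p [ 0.4283 -0.1802  0.0979] yaw 0.251 tilt [ 0.001  -0.0005] w 0.0426 gf 0.0
-> (0.4268, -0.18, 0.013) turnz 0.0 travel [-0.05, -0.02, 2.83]
```

>>> play_rows([
  {"grip":0.5,"travel":[-0.05,-0.02,0.6],"turn":[0,0,0]},
  {"grip":0.5,"travel":[0,0,0.8],"turn":[0,0,0]},
  {"grip":0.5,"travel":[0,0,0.7],"turn":[0,0,0]},
  {"grip":0.5,"travel":[0,0,0.45],"turn":[0,0,0]},
  {"grip":0.5,"travel":[0,0,0.25],"turn":[0,0,0]},
  {"grip":0.5,"travel":[0,0,0],"turn":[0,0,0]},
  {"grip":0.5,"travel":[0,0,0],"turn":[0,0,0]},
  {"grip":0.1,"travel":[0,0,0],"turn":[0,0,0]},
  {"grip":0.1,"travel":[0,0,0],"turn":[0,0,0]},
  {"grip":0.1,"travel":[0,0,0],"turn":[0,0,0]},
  {"grip":0.1,"travel":[0,0,0],"turn":[0,0,0]},
  {"grip":0.1,"travel":[0,0,0],"turn":[0,0,0]},
])

```text
time: 6.98
ee_pos: [0.4273, -0.1807, 0.014]
ee_rot: [3.116, 0.391, 0.003]
wrist_force: [0.6, -0.9, 6.3]
gripper_width: 0.0226
grip_force: 58.6
```

```bash
python3 go.py "[(.4268,-.180,.1),(.495,-.340,.1),(.495,-.34,.019)]"
```

```text
t 6.98 p [ 0.4273 -0.1807  0.014 ] yaw 0.25 tilt [ 0.0018 -0.001 ] w 0.0226 gf 58.6
-> (0.4268, -0.18, 0.1) turnz 0.0 travel [-0.01, -0.03, -2.87]
-> (0.495, -0.34, 0.1) turnz 0.0 travel [0.88, 5.73, -0.0]
-> (0.495, -0.34, 0.019) turnz 0.0 travel [0.0, 0.0, 2.7]
```

>>> play_rows([
  {"grip":0.1,"travel":[0,0,-0.5],"turn":[0,0,0]},
  {"grip":0.1,"travel":[0,0,-0.9],"turn":[0,0,0]},
  {"grip":0.1,"travel":[0,0,-0.9],"turn":[0,0,0]},
  {"grip":0.1,"travel":[0.08,0.5,-0.6],"turn":[0,0,0]},
  {"grip":0.1,"travel":[0.15,1.0,0],"turn":[0,0,0]},
  {"grip":0.1,"travel":[0.15,1.0,0],"turn":[0,0,0]},
  {"grip":0.1,"travel":[0.15,1.0,0],"turn":[0,0,0]},
  {"grip":0.1,"travel":[0.15,1.0,0],"turn":[0,0,0]},
  {"grip":0.1,"travel":[0.12,0.7,0],"turn":[0,0,0]},
  {"grip":0.1,"travel":[0.08,0.5,0],"turn":[0,0,0]},
  {"grip":0.1,"travel":[0,0,0],"turn":[0,0,0]},
  {"grip":0.1,"travel":[0,0,0],"turn":[0,0,0]},
])

```text
time: 7.98
ee_pos: [0.4944, -0.3399, 0.1004]
ee_rot: [3.117, 0.39, 0.001]
wrist_force: [0.8, 0.6, 0.2]
gripper_width: 0.0225
grip_force: 58.8
```

```bash
python3 - <<'E'
from go import *
from h import *
from station import grab_frame
plan((.495,-.34,.019))
f=grab_frame("scene")
u=proj(f,(.52,-.33,.07)).astype(int);im=f["img"][max(0,u[1]-80):u[1]+80,max(0,u[0]-90):u[0]+110,::-1]
cv2.imwrite("pics/c2.png",cv2.resize(im,None,fx=3,fy=3))
E
```

```text
t 7.98 p [ 0.4944 -0.3399  0.1004] yaw 0.249 tilt [ 0.0006 -0.0004] w 0.0225 gf 58.8
-> (0.495, -0.34, 0.019) turnz 0.0 travel [0.02, 0.01, 2.71]
```

View pics/c2.png

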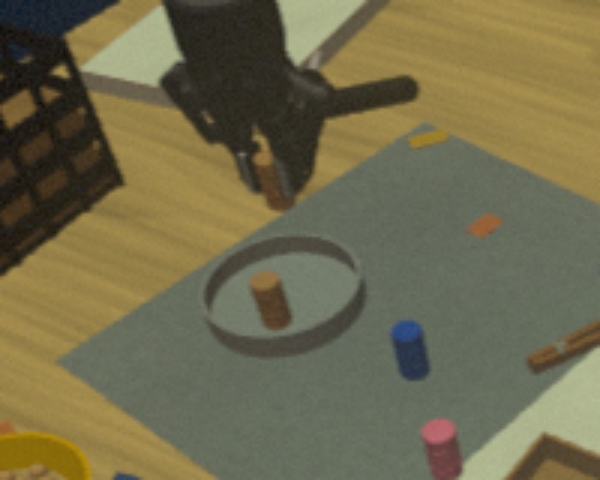

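Cork A stands upright in the tin at (270,300). Cork B is held at (272,180).

>>> play_rows([
  {"grip":0.1,"travel":[0.02,0.01,0.7],"turn":[0,0,0]},
  {"grip":0.1,"travel":[0,0,0.9],"turn":[0,0,0]},
  {"grip":0.1,"travel":[0,0,0.7],"turn":[0,0,0]},
  {"grip":0.1,"travel":[0,0,0.25],"turn":[0,0,0]},
  {"grip":0.1,"travel":[0,0,0.14],"turn":[0,0,0]},
  {"grip":0.1,"travel":[0,0,0],"turn":[0,0,0]},
  {"grip":0.1,"travel":[0,0,0],"turn":[0,0,0]},
  {"grip":0.45,"travel":[0,0,0],"turn":[0,0,0]},
  {"grip":0.45,"travel":[0,0,0],"turn":[0,0,0]},
  {"grip":0.45,"travel":[0,0,0],"turn":[0,0,0]},
  {"grip":0.45,"travel":[0,0,-0.4],"turn":[0,0,0]},
  {"grip":0.45,"travel":[0,0,-0.8],"turn":[0,0,0]},
])

```text
time: 9.03
ee_pos: [0.4937, -0.3386, 0.0543]
ee_rot: [-3.115, -0.391, 0.004]
wrist_force: [-0.4, -0.1, -0.3]
gripper_width: 0.0385
grip_force: 0.0
```

>>> play_rows([
  {"grip":0.45,"travel":[0,0,-0.8],"turn":[0,0,0]},
  {"grip":0.45,"travel":[0,0,-0.8],"turn":[0,0,0]},
  {"grip":0.45,"travel":[0,0,0],"turn":[0,0,0]},
])

```text
time: 9.28
ee_pos: [0.4971, -0.3411, 0.1085]
ee_rot: [3.113, 0.391, 0.007]
wrist_force: [2.0, -0.9, 1.1]
gripper_width: 0.0383
grip_force: 0.0
```

```bash
python3 go.py "[(.4568,-.0965,.1,-.406),(.4568,-.0965,.003)]"
```

```text
t 9.28 p [ 0.4971 -0.3411  0.1085] yaw 0.25 tilt [ 0.0052 -0.004 ] w 0.0383 gf 0.0
-> (0.4568, -0.0965, 0.1, -0.406) turnz 7.51 travel [-4.45, -6.96, 0.28]
-> (0.4568, -0.0965, 0.003) turnz 0.0 travel [0.0, 0.0, 3.23]
```

>>> play_rows([
  {"grip":0.4,"travel":[0,0,0],"turn":[0,0,0.5]},
  {"grip":0.4,"travel":[0,0,0],"turn":[0,0,1]},
  {"grip":0.4,"travel":[0,0,0],"turn":[0,0,1]},
  {"grip":0.4,"travel":[0,0,0],"turn":[0,0,1]},
  {"grip":0.4,"travel":[0,0,0],"turn":[0,0,1]},
  {"grip":0.4,"travel":[0,0,0],"turn":[0,0,1]},
  {"grip":0.4,"travel":[0,0,0],"turn":[0,0,1]},
  {"grip":0.4,"travel":[0,0,0],"turn":[0,0,1]},
  {"grip":0.4,"travel":[-0.3,-0.5,0],"turn":[0,0,0]},
  {"grip":0.4,"travel":[-0.6,-0.9,0],"turn":[0,0,0]},
  {"grip":0.4,"travel":[-0.6,-0.9,0],"turn":[0,0,0]},
  {"grip":0.4,"travel":[-0.6,-0.9,0],"turn":[0,0,0]},
])

```text
time: 10.28
ee_pos: [0.4744, -0.2256, 0.1038]
ee_rot: [3.077, -0.633, 0.001]
wrist_force: [0.5, 0.6, -0.7]
gripper_width: 0.0343
grip_force: 0.0
```

>>> play_rows([
  {"grip":0.4,"travel":[-0.6,-0.9,0],"turn":[0,0,0]},
  {"grip":0.4,"travel":[-0.6,-0.9,0],"turn":[0,0,0]},
  {"grip":0.4,"travel":[-0.6,-0.9,0.3],"turn":[0,0,0]},
  {"grip":0.4,"travel":[-0.45,-0.9,0.6],"turn":[0,0,0]},
  {"grip":0.4,"travel":[0,0,0.5],"turn":[0,0,0]},
  {"grip":0.4,"travel":[0,0,0],"turn":[0,0,0]},
  {"grip":0.4,"travel":[0,0,0],"turn":[0,0,0]},
  {"grip":0.4,"travel":[0,0,0],"turn":[0,0,0]},
])

```text
time: 10.95
ee_pos: [0.4561, -0.1014, 0.0621]
ee_rot: [3.077, -0.632, 0.002]
wrist_force: [0.4, 0.0, -0.0]
gripper_width: 0.0339
grip_force: 0.0
```

```bash
python3 - <<'E'
from go import *
from h import *
from station import grab_frame
plan((.4568,-.0965,.003,-.406))
f=grab_frame("scene")
u=proj(f,(.4568,-.0965,.03)).astype(int);im=f["img"][max(0,u[1]-50):u[1]+50,max(0,u[0]-60):u[0]+60,::-1]
cv2.imwrite("pics/c3.png",cv2.resize(im,None,fx=5,fy=5))
t=grab_frame("top");np.savez("t2.npz",**t)
for X in [(.543,-.328,.049),(.495,-.34,.049)]:print(proj(t,X))
cv2.imwrite("pics/t2.png",cv2.resize(t["img"][:,:,::-1],(800,600)))
E
```

```text
t 10.95 p [ 0.4561 -0.1014  0.0621] yaw -0.405 tilt [ 0.001  -0.0004] w 0.0339 gf 0.0
-> (0.4568, -0.0965, 0.003, -0.406) turnz 0.01 travel [-0.04, -0.16, 1.97]
[387.66412821 177.91600296]
[394.27225515 199.32185492]
```

View pics/c3.png

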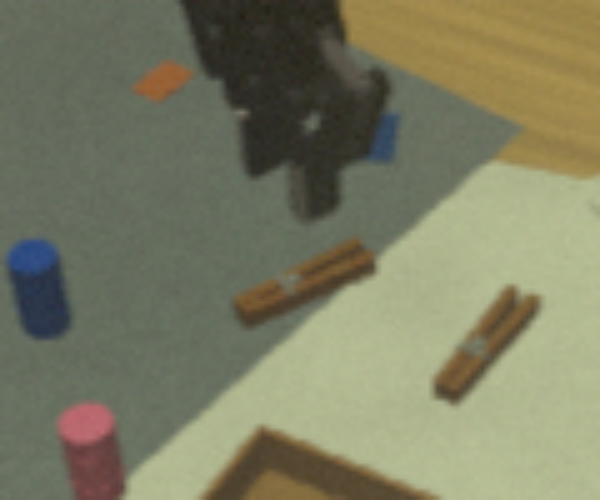

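The gripper hovers over peg B at (305,280), with its closing line across the peg. Peg A is at (487,343). Next I go down and grip.

>>> play_rows([
  {"grip":0.4,"travel":[-0.04,-0.16,0.5],"turn":[0,0,0]},
  {"grip":0.4,"travel":[0,0,0.7],"turn":[0,0,0]},
  {"grip":0.4,"travel":[0,0,0.5],"turn":[0,0,0]},
  {"grip":0.4,"travel":[0,0,0.22],"turn":[0,0,0]},
  {"grip":0.4,"travel":[0,0,0],"turn":[0,0,0]},
  {"grip":0.4,"travel":[0,0,0],"turn":[0,0,0]},
  {"grip":0.05,"travel":[0,0,0],"turn":[0,0,0]},
  {"grip":0.05,"travel":[0,0,0],"turn":[0,0,0]},
  {"grip":0.05,"travel":[0,0,0],"turn":[0,0,0]},
  {"grip":0.05,"travel":[0,0,0],"turn":[0,0,0]},
  {"grip":0.05,"travel":[0,0,0],"turn":[0,0,0]},
])

```text
time: 11.97
ee_pos: [0.4568, -0.0961, 0.0047]
ee_rot: [3.077, -0.631, 0.003]
wrist_force: [-1.9, -1.9, 8.2]
gripper_width: 0.0141
grip_force: 58.6
```

```bash
python3 go.py "[(.4568,-.0965,.1),(.57,.349,.11,.285),(.57,.349,.008)]"
```

```text
t 11.97 p [ 0.4568 -0.0961  0.0047] yaw -0.405 tilt [ 0.0016 -0.0005] w 0.0141 gf 58.6
-> (0.4568, -0.0965, 0.1) turnz 0.0 travel [0.01, 0.01, -3.18]
-> (0.57, 0.349, 0.11, 0.285) turnz -7.9 travel [7.8, -13.19, -0.33]
-> (0.57, 0.349, 0.008) turnz 0.0 travel [0.0, 0.0, 3.4]
```

>>> play_rows([
  {"grip":0.05,"travel":[0,0,-0.5],"turn":[0,0,0]},
  {"grip":0.05,"travel":[0,0,-0.8],"turn":[0,0,0]},
  {"grip":0.05,"travel":[0,0,-0.8],"turn":[0,0,-0.5]},
  {"grip":0.05,"travel":[0,0,-0.8],"turn":[0,0,-1]},
  {"grip":0.05,"travel":[0,0,-0.7],"turn":[0,0,-1]},
  {"grip":0.05,"travel":[0,0,0],"turn":[0,0,-1]},
  {"grip":0.05,"travel":[0,0,0],"turn":[0,0,-1]},
  {"grip":0.05,"travel":[0,0,0],"turn":[0,0,-1]},
  {"grip":0.05,"travel":[0,0,0],"turn":[0,0,-1]},
  {"grip":0.05,"travel":[0,0,0],"turn":[0,0,-1]},
  {"grip":0.05,"travel":[0,0,0],"turn":[0,0,-0.4]},
  {"grip":0.05,"travel":[0.3,-0.5,0],"turn":[0,0,0]},
])

```text
time: 12.97
ee_pos: [0.4606, -0.0802, 0.1125]
ee_rot: [3.109, 0.448, 0.002]
wrist_force: [0.4, 0.4, -0.8]
gripper_width: 0.0137
grip_force: 59.1
```

>>> play_rows([
  {"grip":0.05,"travel":[0.55,-0.94,0],"turn":[0,0,0]},
  {"grip":0.05,"travel":[0.55,-0.94,0],"turn":[0,0,0]},
  {"grip":0.05,"travel":[0.55,-0.94,0],"turn":[0,0,0]},
  {"grip":0.05,"travel":[0.55,-0.94,0],"turn":[0,0,0]},
  {"grip":0.05,"travel":[0.55,-0.94,0],"turn":[0,0,0]},
  {"grip":0.05,"travel":[0.55,-0.94,0],"turn":[0,0,0]},
  {"grip":0.05,"travel":[0.55,-0.94,0],"turn":[0,0,0]},
  {"grip":0.05,"travel":[0.55,-0.94,0],"turn":[0,0,0]},
  {"grip":0.05,"travel":[0.55,-0.94,0],"turn":[0,0,0]},
  {"grip":0.05,"travel":[0.55,-0.94,0],"turn":[0,0,0]},
  {"grip":0.05,"travel":[0.55,-0.94,0],"turn":[0,0,0]},
  {"grip":0.05,"travel":[0.55,-0.94,0],"turn":[0,0,0]},
])

```text
time: 13.97
ee_pos: [0.5558, 0.3033, 0.1127]
ee_rot: [-3.109, -0.446, -0.002]
wrist_force: [0.3, -0.2, -0.1]
gripper_width: 0.0143
grip_force: 59.1
```

>>> play_rows([
  {"grip":0.05,"travel":[0.55,-0.94,0],"turn":[0,0,0]},
  {"grip":0.05,"travel":[0.3,-0.47,0.5],"turn":[0,0,0]},
  {"grip":0.05,"travel":[0,0,0.8],"turn":[0,0,0]},
  {"grip":0.05,"travel":[0,0,0],"turn":[0,0,0]},
  {"grip":0.05,"travel":[0,0,0],"turn":[0,0,0]},
  {"grip":0.05,"travel":[0,0,0],"turn":[0,0,0]},
])

```text
time: 14.47
ee_pos: [0.5683, 0.3489, 0.0738]
ee_rot: [-3.11, -0.445, -0.001]
wrist_force: [0.3, -0.3, 1.0]
gripper_width: 0.0138
grip_force: 59.1
```

```bash
python3 - <<'E'
from go import *
from h import *
from station import grab_frame
plan((.57,.349,.0085,.285))
f=grab_frame("scene")
u=proj(f,(.54,.34,.05)).astype(int);im=f["img"][max(0,u[1]-80):u[1]+60,max(0,u[0]-70):u[0]+70,::-1]
cv2.imwrite("pics/c4.png",cv2.resize(im,None,fx=4,fy=4))
E
```

```text
t 14.47 p [0.5683 0.3489 0.0738] yaw 0.284 tilt [0.0003 0.0001] w 0.0138 gf 59.1
-> (0.57, 0.349, 0.0085, 0.285) turnz -0.01 travel [0.05, 0.01, 2.18]
```

View pics/c4.png

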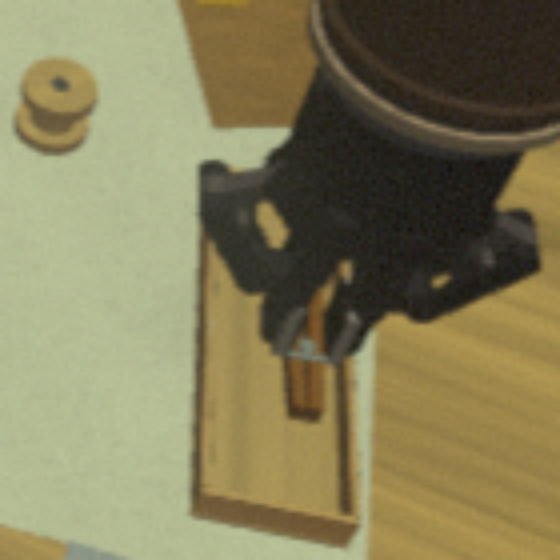

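Peg B is held level along the tray, with its tail at (303,415). Its near half lies over the tray floor and it is parallel to the walls. Next I lower it.

>>> play_rows([
  {"grip":0.05,"travel":[0.05,0.01,0.6],"turn":[0,0,0]},
  {"grip":0.05,"travel":[0,0,0.7],"turn":[0,0,0]},
  {"grip":0.05,"travel":[0,0,0.5],"turn":[0,0,0]},
  {"grip":0.05,"travel":[0,0,0.25],"turn":[0,0,0]},
  {"grip":0.05,"travel":[0,0,0.1],"turn":[0,0,0]},
  {"grip":0.05,"travel":[0,0,0],"turn":[0,0,0]},
  {"grip":0.05,"travel":[0,0,0],"turn":[0,0,0]},
])

```text
time: 15.1
ee_pos: [0.5705, 0.3495, 0.0095]
ee_rot: [-3.109, -0.445, -0.002]
wrist_force: [0.2, 0.5, 0.1]
gripper_width: 0.0138
grip_force: 59.1
```

>>> play_rows([
  {"grip":0.3,"travel":[0,0,0],"turn":[0,0,0]},
  {"grip":0.3,"travel":[0,0,0],"turn":[0,0,0]},
  {"grip":0.3,"travel":[0,0,0],"turn":[0,0,0]},
  {"grip":0.3,"travel":[0,0,-0.4],"turn":[0,0,0]},
  {"grip":0.3,"travel":[0,0,-0.8],"turn":[0,0,0]},
  {"grip":0.3,"travel":[0,0,-0.9],"turn":[0,0,0]},
  {"grip":0.3,"travel":[0,0,-0.9],"turn":[0,0,0]},
  {"grip":0.3,"travel":[0,0,-0.4],"turn":[0,0,0]},
  {"grip":0.3,"travel":[0,0,0],"turn":[0,0,0]},
])

```text
time: 15.85
ee_pos: [0.5715, 0.3504, 0.1142]
ee_rot: [-3.108, -0.445, -0.008]
wrist_force: [1.1, 0.2, 0.6]
gripper_width: 0.0257
grip_force: 0.0
```

```bash
python3 go.py "[(.4525,-.002,.105,-.045),(.4525,-.002,.003)]"
```

```text
t 15.85 p [0.5715 0.3504 0.1142] yaw 0.285 tilt [0.0048 0.0027] w 0.0257 gf 0.0
-> (0.4525, -0.002, 0.105, -0.045) turnz 3.78 travel [-3.43, 11.91, 0.31]
-> (0.4525, -0.002, 0.003) turnz 0.0 travel [0.0, 0.0, 3.4]
```

>>> play_rows([
  {"grip":0.4,"travel":[0,0,0],"turn":[0,0,1]},
  {"grip":0.4,"travel":[0,0,0],"turn":[0,0,1]},
  {"grip":0.4,"travel":[0,0,0],"turn":[0,0,1]},
  {"grip":0.4,"travel":[0,0,0],"turn":[0,0,0.8]},
  {"grip":0.4,"travel":[-0.14,0.5,0],"turn":[0,0,0]},
  {"grip":0.4,"travel":[-0.28,0.95,0],"turn":[0,0,0]},
  {"grip":0.4,"travel":[-0.28,0.95,0],"turn":[0,0,0]},
  {"grip":0.4,"travel":[-0.28,0.95,0],"turn":[0,0,0]},
  {"grip":0.4,"travel":[-0.28,0.95,0],"turn":[0,0,0]},
  {"grip":0.4,"travel":[-0.28,0.95,0],"turn":[0,0,0]},
  {"grip":0.4,"travel":[-0.28,0.95,0],"turn":[0,0,0]},
  {"grip":0.4,"travel":[-0.28,0.95,0],"turn":[0,0,0]},
])

```text
time: 16.85
ee_pos: [0.4955, 0.1369, 0.1096]
ee_rot: [3.141, -0.073, -0.002]
wrist_force: [1.0, -0.1, 0.2]
gripper_width: 0.0344
grip_force: 0.0
```

>>> play_rows([
  {"grip":0.4,"travel":[-0.28,0.95,0],"turn":[0,0,0]},
  {"grip":0.4,"travel":[-0.28,0.95,0],"turn":[0,0,0]},
  {"grip":0.4,"travel":[-0.28,0.95,0],"turn":[0,0,0]},
  {"grip":0.4,"travel":[-0.28,0.95,0],"turn":[0,0,0]},
  {"grip":0.4,"travel":[-0.2,0.85,0.5],"turn":[0,0,0]},
  {"grip":0.4,"travel":[0,0,0.8],"turn":[0,0,0]},
  {"grip":0.4,"travel":[0,0,0],"turn":[0,0,0]},
  {"grip":0.4,"travel":[0,0,0],"turn":[0,0,0]},
  {"grip":0.4,"travel":[0,0,0],"turn":[0,0,0]},
])

```text
time: 17.6
ee_pos: [0.4507, 0.0011, 0.0715]
ee_rot: [-3.141, 0.073, 0.001]
wrist_force: [0.3, 1.1, -0.8]
gripper_width: 0.0342
grip_force: 0.0
```

```bash
python3 - <<'E'
from go import *
from h import *
from station import grab_frame
plan((.4525,-.002,.003,-.045))
f=grab_frame("scene");t=grab_frame("top");np.savez("t3.npz",**t)
def crop(f,X,r):
    u=proj(f,X).astype(int);x0,y0=max(0,u[0]-r),max(0,u[1]-r);return cv2.resize(f["img"][y0:u[1]+r,x0:u[0]+r,::-1],(390,390))
cv2.imwrite("pics/c5.png",np.hstack([crop(f,(.4525,-.002,.02),50),crop(t,(.527,.336,.01),50)]))
E
```

```text
t 17.6 p [0.4507 0.0011 0.0715] yaw -0.046 tilt [-0.0005  0.0001] w 0.0342 gf 0.0
-> (0.4525, -0.002, 0.003, -0.045) turnz -0.02 travel [0.06, 0.1, 2.28]
```

View pics/c5.png

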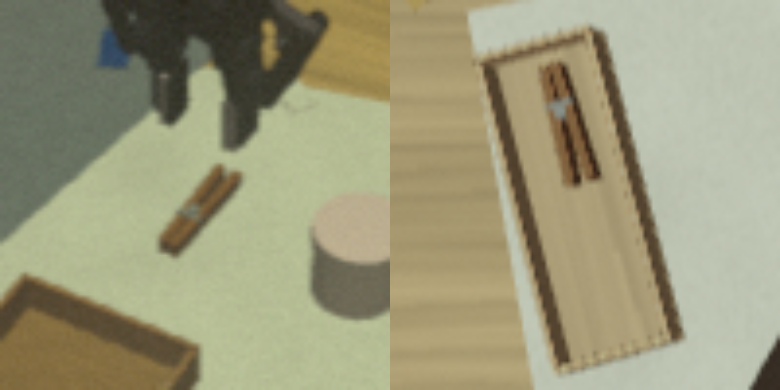

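The right half shows peg B flat in the tray at (570,125), in line with it. The left half shows the gripper over peg A at (200,210), clear of the pot.

>>> play_rows([
  {"grip":0.4,"travel":[0.06,0.1,0.6],"turn":[0,0,0]},
  {"grip":0.4,"travel":[0,0,0.8],"turn":[0,0,0]},
  {"grip":0.4,"travel":[0,0,0.6],"turn":[0,0,0]},
  {"grip":0.4,"travel":[0,0,0.25],"turn":[0,0,0]},
  {"grip":0.4,"travel":[0,0,0],"turn":[0,0,0]},
  {"grip":0.4,"travel":[0,0,0],"turn":[0,0,0]},
  {"grip":0.05,"travel":[0,0,0],"turn":[0,0,0]},
  {"grip":0.05,"travel":[0,0,0],"turn":[0,0,0]},
  {"grip":0.05,"travel":[0,0,0],"turn":[0,0,0]},
  {"grip":0.05,"travel":[0,0,0],"turn":[0,0,0]},
  {"grip":0.05,"travel":[0,0,0],"turn":[0,0,0]},
])

```text
time: 18.62
ee_pos: [0.453, -0.0024, 0.0049]
ee_rot: [3.141, -0.074, 0.003]
wrist_force: [-1.2, 2.8, 9.3]
gripper_width: 0.0139
grip_force: 58.6
```

```bash
python3 go.py "[(.4525,-.002,.11),(.484,.3235,.11,.285),(.484,.3235,.0085)]"
```

```text
t 18.62 p [ 0.453  -0.0024  0.0049] yaw -0.047 tilt [ 0.0019 -0.0001] w 0.0139 gf 58.6
-> (0.4525, -0.002, 0.11) turnz 0.0 travel [-0.02, -0.01, -3.5]
-> (0.484, 0.3235, 0.11, 0.285) turnz -3.8 travel [4.06, -10.12, -0.0]
-> (0.484, 0.3235, 0.0085) turnz 0.0 travel [0.0, 0.0, 3.38]
```

>>> play_rows([
  {"grip":0.05,"travel":[0,0,-0.5],"turn":[0,0,0]},
  {"grip":0.05,"travel":[0,0,-0.8],"turn":[0,0,0]},
  {"grip":0.05,"travel":[0,0,-0.8],"turn":[0,0,-0.8]},
  {"grip":0.05,"travel":[0,0,-0.8],"turn":[0,0,-1]},
  {"grip":0.05,"travel":[0,0,-0.7],"turn":[0,0,-1]},
  {"grip":0.05,"travel":[0,0,0],"turn":[0,0,-1]},
  {"grip":0.05,"travel":[0.2,-0.5,0],"turn":[0,0,0]},
  {"grip":0.05,"travel":[0.38,-0.95,0],"turn":[0,0,0]},
  {"grip":0.05,"travel":[0.38,-0.95,0],"turn":[0,0,0]},
  {"grip":0.05,"travel":[0.38,-0.95,0],"turn":[0,0,0]},
  {"grip":0.05,"travel":[0.38,-0.95,0],"turn":[0,0,0]},
  {"grip":0.05,"travel":[0.38,-0.95,0],"turn":[0,0,0]},
])

```text
time: 19.62
ee_pos: [0.4687, 0.168, 0.1127]
ee_rot: [-3.11, -0.446, -0.002]
wrist_force: [0.4, -0.2, 0.4]
gripper_width: 0.0136
grip_force: 59.1
```

>>> play_rows([
  {"grip":0.05,"travel":[0.38,-0.95,0],"turn":[0,0,0]},
  {"grip":0.05,"travel":[0.38,-0.95,0],"turn":[0,0,0]},
  {"grip":0.05,"travel":[0.38,-0.95,0],"turn":[0,0,0]},
  {"grip":0.05,"travel":[0.38,-0.95,0],"turn":[0,0,0]},
  {"grip":0.05,"travel":[0.38,-0.95,0],"turn":[0,0,0]},
  {"grip":0.05,"travel":[0.05,-0.1,0.5],"turn":[0,0,0]},
  {"grip":0.05,"travel":[0,0,0.8],"turn":[0,0,0]},
  {"grip":0.05,"travel":[0,0,0],"turn":[0,0,0]},
  {"grip":0.05,"travel":[0,0,0],"turn":[0,0,0]},
  {"grip":0.05,"travel":[0,0,0],"turn":[0,0,0]},
])

```text
time: 20.45
ee_pos: [0.4841, 0.3224, 0.0738]
ee_rot: [-3.11, -0.445, -0.001]
wrist_force: [-0.2, -0.3, 0.1]
gripper_width: 0.014
grip_force: 59.1
```

```bash
python3 go.py "[(.484,.3235,.0085,.285)]"
```

```text
t 20.45 p [0.4841 0.3224 0.0738] yaw 0.284 tilt [0.0006 0.0003] w 0.014 gf 59.1
-> (0.484, 0.3235, 0.0085, 0.285) turnz -0.01 travel [0.01, -0.04, 2.18]
```

>>> play_rows([
  {"grip":0.05,"travel":[0.01,-0.04,0.6],"turn":[0,0,0]},
  {"grip":0.05,"travel":[0,0,0.7],"turn":[0,0,0]},
  {"grip":0.05,"travel":[0,0,0.5],"turn":[0,0,0]},
  {"grip":0.05,"travel":[0,0,0.25],"turn":[0,0,0]},
  {"grip":0.05,"travel":[0,0,0.1],"turn":[0,0,0]},
  {"grip":0.05,"travel":[0,0,0],"turn":[0,0,0]},
  {"grip":0.05,"travel":[0,0,0],"turn":[0,0,0]},
])

```text
time: 21.03
ee_pos: [0.4845, 0.3239, 0.0095]
ee_rot: [-3.109, -0.445, -0.002]
wrist_force: [0.5, 0.4, 0.1]
gripper_width: 0.014
grip_force: 59.1
```

>>> play_rows([
  {"grip":0.3,"travel":[0,0,0],"turn":[0,0,0]},
  {"grip":0.3,"travel":[0,0,0],"turn":[0,0,0]},
  {"grip":0.3,"travel":[0,0,0],"turn":[0,0,0]},
  {"grip":0.3,"travel":[0,0,-0.4],"turn":[0,0,0]},
  {"grip":0.3,"travel":[0,0,-0.8],"turn":[0,0,0]},
  {"grip":0.3,"travel":[0,0,-0.9],"turn":[0,0,0]},
  {"grip":0.3,"travel":[0,0,-0.9],"turn":[0,0,0]},
  {"grip":0.7,"travel":[0,0,-0.4],"turn":[0,0,0]},
  {"grip":0.7,"travel":[0,0,0],"turn":[0,0,0]},
  {"grip":0.7,"travel":[0,0,0],"turn":[0,0,0]},
])

```text
time: 21.87
ee_pos: [0.4842, 0.3239, 0.1109]
ee_rot: [-3.109, -0.445, -0.003]
wrist_force: [-0.2, 0.4, -1.2]
gripper_width: 0.0596
grip_force: 0.0
```

```bash
python3 go.py "[(.4414,.199,.1,.285),(.4414,.199,.010)]"
```

```text
t 21.87 p [0.4842 0.3239 0.1109] yaw 0.285 tilt [0.0017 0.001 ] w 0.0596 gf 0.0
-> (0.4414, 0.199, 0.1, 0.285) turnz -0.01 travel [-2.54, 3.6, 0.36]
-> (0.4414, 0.199, 0.01) turnz 0.0 travel [0.0, 0.0, 3.0]
```

>>> play_rows([
  {"grip":0.7,"travel":[-0.4,0.6,0],"turn":[0,0,0]},
  {"grip":0.7,"travel":[-0.6,0.85,0],"turn":[0,0,0]},
  {"grip":0.7,"travel":[-0.6,0.85,0],"turn":[0,0,0]},
  {"grip":0.7,"travel":[-0.6,0.85,0.3],"turn":[0,0,0]},
  {"grip":0.7,"travel":[-0.34,0.45,0.7],"turn":[0,0,0]},
  {"grip":0.7,"travel":[0,0,0.5],"turn":[0,0,0]},
  {"grip":0.7,"travel":[0,0,0],"turn":[0,0,0]},
  {"grip":0.7,"travel":[0,0,0],"turn":[0,0,0]},
  {"grip":0.7,"travel":[0,0,0],"turn":[0,0,0]},
])

```text
time: 22.62
ee_pos: [0.4412, 0.1991, 0.0651]
ee_rot: [3.11, 0.446, -0.0]
wrist_force: [1.5, -0.2, -0.3]
gripper_width: 0.0595
grip_force: 0.0
```

```bash
python3 - <<'E'
from go import *
from h import *
from station import grab_frame
plan((.4414,.199,.010,.285))
f=grab_frame("scene");t=grab_frame("top")
def crop(f,X,r):
    u=proj(f,X).astype(int);x0,y0=max(0,u[0]-r),max(0,u[1]-r);return cv2.resize(f["img"][y0:u[1]+r,x0:u[0]+r,::-1],(390,390))
cv2.imwrite("pics/c6.png",np.hstack([crop(f,(.4414,.199,.03),50),crop(f,(.527,.336,.01),50)]))
E
```

```text
t 22.62 p [0.4412 0.1991 0.0651] yaw 0.285 tilt [-0.0002 -0.    ] w 0.0595 gf 0.0
-> (0.4414, 0.199, 0.01, 0.285) turnz -0.0 travel [0.01, 0.0, 1.84]
```

View pics/c6.png

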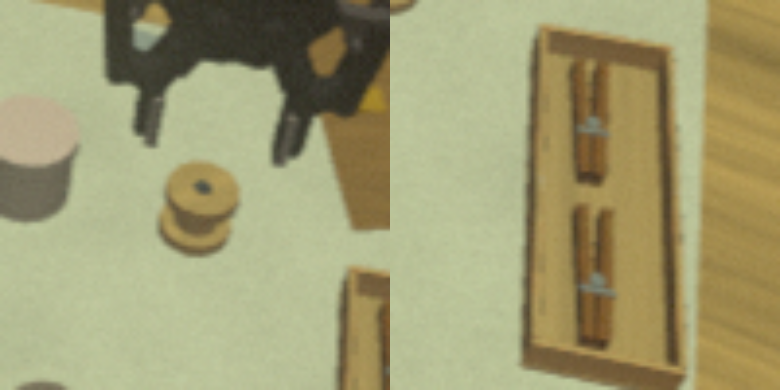

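Both pegs lie flat in line in the tray at (592,120) and (595,275). The fingers straddle the spool at (200,205) and are clear of the pot.

>>> play_rows([
  {"grip":0.7,"travel":[0,0,0.6],"turn":[0,0,0]},
  {"grip":0.7,"travel":[0,0,0.7],"turn":[0,0,0]},
  {"grip":0.7,"travel":[0,0,0.5],"turn":[0,0,0]},
  {"grip":0.7,"travel":[0,0,0.2],"turn":[0,0,0]},
  {"grip":0.7,"travel":[0,0,0],"turn":[0,0,0]},
  {"grip":0.7,"travel":[0,0,0],"turn":[0,0,0]},
  {"grip":0.35,"travel":[0,0,0],"turn":[0,0,0]},
  {"grip":0.35,"travel":[0,0,0],"turn":[0,0,0]},
  {"grip":0.35,"travel":[0,0,0],"turn":[0,0,0]},
  {"grip":0.35,"travel":[0,0,0],"turn":[0,0,0]},
  {"grip":0.35,"travel":[0,0,0],"turn":[0,0,0]},
])

```text
time: 23.63
ee_pos: [0.4416, 0.199, 0.0063]
ee_rot: [-3.109, -0.446, -0.003]
wrist_force: [-1.6, 0.8, 11.4]
gripper_width: 0.038
grip_force: 58.6
```

```bash
python3 go.py "[(.4414,.199,.12),(.613,0,.12,.285),(.613,0,.011)]"
```

```text
t 23.63 p [0.4416 0.199  0.0063] yaw 0.285 tilt [0.0017 0.0007] w 0.038 gf 58.6
-> (0.4414, 0.199, 0.12) turnz 0.0 travel [-0.01, -0.0, -3.79]
-> (0.613, 0, 0.12, 0.285) turnz -0.0 travel [3.62, 7.97, -0.0]
-> (0.613, 0, 0.011) turnz 0.0 travel [0.0, 0.0, 3.63]
```

>>> play_rows([
  {"grip":0.35,"travel":[0,0,-0.5],"turn":[0,0,0]},
  {"grip":0.35,"travel":[0,0,-0.8],"turn":[0,0,0]},
  {"grip":0.35,"travel":[0,0,-0.9],"turn":[0,0,0]},
  {"grip":0.35,"travel":[0,0,-0.9],"turn":[0,0,0]},
  {"grip":0.35,"travel":[0,0,-0.7],"turn":[0,0,0]},
  {"grip":0.35,"travel":[0.22,0.47,0],"turn":[0,0,0]},
  {"grip":0.35,"travel":[0.4,0.9,0],"turn":[0,0,0]},
  {"grip":0.35,"travel":[0.4,0.9,0],"turn":[0,0,0]},
  {"grip":0.35,"travel":[0.4,0.9,0],"turn":[0,0,0]},
  {"grip":0.35,"travel":[0.4,0.9,0],"turn":[0,0,0]},
  {"grip":0.35,"travel":[0.4,0.9,0],"turn":[0,0,0]},
  {"grip":0.35,"travel":[0.4,0.9,0],"turn":[0,0,0]},
])

```text
time: 24.63
ee_pos: [0.5668, 0.0504, 0.12]
ee_rot: [3.11, 0.445, 0.002]
wrist_force: [1.1, 0.7, -0.1]
gripper_width: 0.038
grip_force: 60.1
```

>>> play_rows([
  {"grip":0.35,"travel":[0.4,0.9,0],"turn":[0,0,0]},
  {"grip":0.35,"travel":[0.4,0.8,0],"turn":[0,0,0]},
  {"grip":0.35,"travel":[0.2,0.4,0.5],"turn":[0,0,0]},
  {"grip":0.35,"travel":[0,0,0.8],"turn":[0,0,0]},
  {"grip":0.35,"travel":[0,0,0],"turn":[0,0,0]},
  {"grip":0.35,"travel":[0,0,0],"turn":[0,0,0]},
  {"grip":0.35,"travel":[0,0,0],"turn":[0,0,0]},
])

```text
time: 25.22
ee_pos: [0.6122, 0.0001, 0.0812]
ee_rot: [-3.11, -0.446, -0.0]
wrist_force: [0.1, -0.2, -0.6]
gripper_width: 0.0378
grip_force: 60.3
```

```bash
python3 - <<'E'
from go import *
from h import *
from station import grab_frame
plan((.613,0,.011,.285))
f=grab_frame("scene")
def crop(f,X,r):
    u=proj(f,X).astype(int);x0,y0=max(0,u[0]-r),max(0,u[1]-r);return cv2.resize(f["img"][y0:u[1]+r,x0:u[0]+r,::-1],(390,390))
cv2.imwrite("pics/c7.png",np.hstack([crop(f,(.613,0,.05),60),crop(f,(.519,-.334,.03),50)]))
E
```

```text
t 25.22 p [6.122e-01 1.000e-04 8.120e-02] yaw 0.285 tilt [0.0002 0.    ] w 0.0378 gf 60.3
-> (0.613, 0, 0.011, 0.285) turnz 0.0 travel [0.02, 0.01, 2.34]
```

View pics/c7.png

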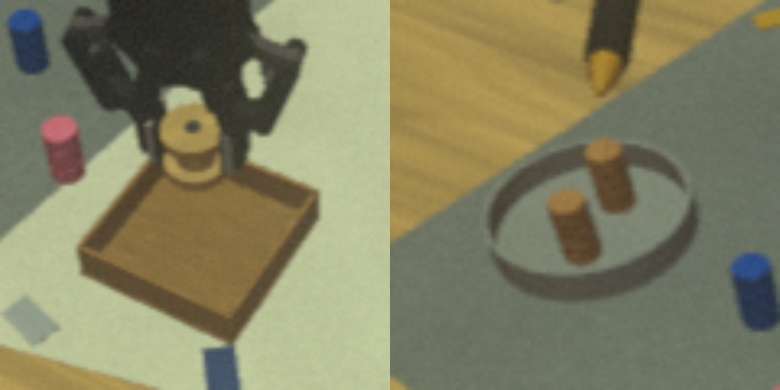

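Both corks stand upright in the tin at (573,228) and (610,177). The spool is held level at (192,145) over the box.

>>> play_rows([
  {"grip":0.35,"travel":[0.02,0,0.6],"turn":[0,0,0]},
  {"grip":0.35,"travel":[0,0,0.8],"turn":[0,0,0]},
  {"grip":0.35,"travel":[0,0,0.5],"turn":[0,0,0]},
  {"grip":0.35,"travel":[0,0,0.3],"turn":[0,0,0]},
  {"grip":0.35,"travel":[0,0,0.12],"turn":[0,0,0]},
  {"grip":0.35,"travel":[0,0,0],"turn":[0,0,0]},
  {"grip":0.35,"travel":[0,0,0],"turn":[0,0,0]},
  {"grip":0.65,"travel":[0,0,0],"turn":[0,0,0]},
  {"grip":0.65,"travel":[0,0,0],"turn":[0,0,0]},
  {"grip":0.65,"travel":[0,0,0],"turn":[0,0,0]},
  {"grip":0.65,"travel":[0,0,-0.4],"turn":[0,0,0]},
  {"grip":0.65,"travel":[0,0,-0.8],"turn":[0,0,0]},
])

```text
time: 26.27
ee_pos: [0.6112, -0.0001, 0.0454]
ee_rot: [-3.109, -0.446, 0.006]
wrist_force: [0.2, -0.0, 0.5]
gripper_width: 0.0554
grip_force: 0.0
```

>>> play_rows([
  {"grip":0.65,"travel":[0,0,-0.9],"turn":[0,0,0]},
  {"grip":0.65,"travel":[0,0,-0.9],"turn":[0,0,0]},
  {"grip":0.65,"travel":[0,0,-0.9],"turn":[0,0,0]},
  {"grip":0.65,"travel":[0,0,-0.9],"turn":[0,0,0]},
  {"grip":0.65,"travel":[0,0,-0.5],"turn":[0,0,0]},
  {"grip":0.65,"travel":[0,0,0],"turn":[0,0,0]},
  {"grip":0.65,"travel":[0,0,0],"turn":[0,0,0]},
  {"grip":0.65,"travel":[0,0,0],"turn":[0,0,0]},
])

```text
time: 26.93
ee_pos: [0.6124, -0.0001, 0.1694]
ee_rot: [-3.11, -0.446, 0.001]
wrist_force: [-0.3, -0.7, -0.5]
gripper_width: 0.0556
grip_force: 0.0
```

```bash
python3 - <<'E'
from station import grab_frame
import cv2
f=grab_frame("scene");cv2.imwrite("pics/end.png",cv2.resize(f["img"][:,:,::-1],(800,600),interpolation=cv2.INTER_CUBIC))
E
```

```text
(no output)
```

View pics/end.png

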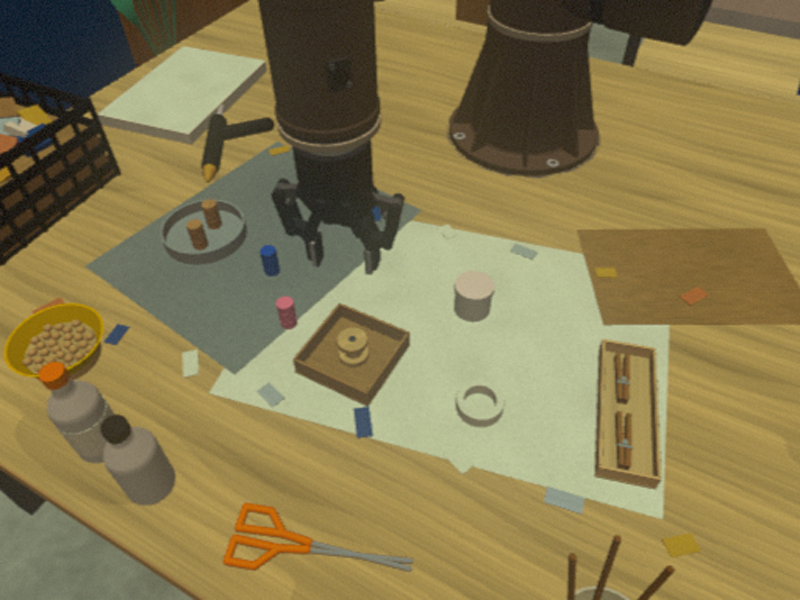

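The corks are upright at (198,235) and (211,214), the spool is upright in the box at (352,345), and the pegs lie in the tray at (622,378) and (624,440). The pot at (474,296) and the tape at (480,405) have not moved.

```bash
python3 -c "
from station import hand_in
print(hand_in())"
```

```text
the job is handed in; nothing more can be done
None
```

The job is handed in at about 27 s of the 109 s allowed: the last picture shows both corks upright in the tin, both pegs flat in line in the tray, the spool upright in the box, and the pot and tape where they were; no verdict was returned.

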